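Tuck the flashing under the lapped shingle and hold it down

ROBOT

A 6-joint arm with a two-finger parallel gripper is mounted at the origin on the work surface. World frame = base frame: x ahead of the robot, y to its left, z up, the work surface at z = 0. Lengths are in m, angles in rad, forces in N, time in s.
With the tool pointing down it reaches from about 0.35 to 0.725 m from the base axis. Payload 4.3 kg.
Tool frame: the origin (TCP) lies on the centre line of the jaws, within the pads' length; the fingertips stand 14 mm ahead of it and the grasp point (between the pads) lies 5 mm behind it; y points along the fingers, z is the direction in which the jaws open and shut, and the axes are right-handed (so a half turn about y gives the same grasp; the last joint's range is limited). The gripper opens to 85 mm and grips with 20 to 120 N. Pads are 22 mm wide; open, the fingers measure 114 mm over their backs; the gripper's body (76 mm by 85 mm) begins 54 mm behind the grasp point. The pads swing forward as they close: fully open they stand 13 mm farther back than shut.
Start: joints at [-1.426, 0.377, 0.081, 1.274, 0, 1.46], TCP at [0.145, -0.556, 0.245] pointing down, gripper open.
Joint ranges: [-2.72, 2.72], [-0.84, 1.66], [-1.02, 1.22], [-1.77, 2.12], [-1.37, 1.28], [-3.14, 3.14]. Speed limits (rad/s): [2.57, 2.57, 3.14, 3.14, 3.14, 3.14].

INTERFACE

Orientations are given as a rotation vector (axis times angle).
In Python, from station import manip, fingers, solver, viewer, models, get_time, get_q, get_dq, get_joint_efforts, get_tool_pos, get_eef_rot, get_wrist_force, get_wrist_torque, get_width gives the robot as it stands. Calls block until the motion is done:
- manip.move_ptp(position, orientation): joint-space move of the TCP to a pose.
- manip.move_linear(position, feed=0.15, rot=None): straight line of the TCP; rot=None keeps the orientation; feed is the mean speed in m/s.
- manip.movej(angles): joint-space move.
- fingers.open_jaws() and fingers.clamp(strength=None): open the fingers fully, or close them until they stop; strength is the grip in N (None keeps the last).
- manip.sleep(seconds).
- solver.inverse_kinematics(position, orientation): joint angles nearest the present ones, or None.
- viewer.capture(name): name is "scene" or "side" or "wrist"; returns a dict with "frame" (420x560x3 uint8, red, green, blue), "depth" (420x560 float32, m along the optical axis (not along the pixel's ray), 0 where there is no reading), "mtx" (3x3 intrinsics, pixels), "k1" (the pictures are not rectified: a ray, as slopes to the right and down, at radius r is drawn at 1 + k1 r^2 times it, then the intrinsics apply), "xyz" and "attitude" of the camera in the world. Camera axes: x right, y down, z forward; pixel columns grow to the right and rows downward; lengths in m; the calibration is good to about 2 mm. A picture is of the moment at which its call begins.
A pose or a line that the arm cannot do raises manip.IKError and nothing moves.
- manip.close_job(): hands the job in, once; it reports no verdict.
Trained networks look in the newest picture that a camera, given by its name, has taken for a name from the list of things; names that differ only in an ending like _2 or _b are one class to them, and where a whole thing is asked for, a point or a joint stands for the part that bears it (a point fixed in the world has none). Each returns a list of dicts, best first, with "score" (0 to 1); they miss things now and then, are a little off and sometimes report something else, mostly with a low value. They report only what shows in the picture. A call takes as long as a camera call.
- models.boxes_of(query, camera): "at" ([column, row] in pixels, amid what is visible of it).
- models.pinpoint(query, camera): "at" ([column, row] in pixels: a listed point, or the origin of a listed thing).
Readings, each from a call of its own:
- get_time(): time.
- get_q(): joint angles.
- get_dq(): joint speeds.
- get_joint_efforts(): joint torques, N m.
- get_tool_pos(): TCP position.
- get_eef_rot(): TCP orientation.
- get_wrist_force(): force on the tool from outside, world axes, zero at the start.
- get_wrist_torque(): the same for the moment, N m.
- get_width(): opening from 0.0 (shut) to 1.0 (fully open).
Only numpy, scipy, OpenCV 4.12 (cv2) and the standard library are available. Lean on these libraries where they do the work, as an engineer would, in place of code of your own. Each camera call takes 0.05 s, during which the arm holds its last target.

TASK

Pick up the loose angled metal flashing by its upright edge and slide the front of its flat flange up the little roof and under the middle shingle of the lower course, square to it and centred, until about 35 mm is covered, without lifting the shingle. Finish while still gripping the flashing and pressing it flat on the roof board with about 10 N; do not let go. Leave the screwdriver, round wooden block and bolt that lie around it where they are.

Things in the scene. Friction and masses are not known exactly. Their poses are not given: they have to be found in the camera images.
- grip (a point): Grip point of the loose flashing: middle of its upstand's length and thickness, 30 mm above the underside. The upstand is an upright wall 140 mm long (y), 8 mm thick (x), 50 mm high, to be gripped across its thickness from above. Axes: x from the upstand towards the flange's front edge, y along the length, z up from the flange
- edge (a point): Middle of the front edge of the flashing's flange, at its underside: 84 mm in +x and 30 mm below the grip point; same axes
- heel (a point): Middle of the upstand's foot, at the underside, 30 mm below the grip point; same axes
- flashing: The loose flashing, a bare aluminium L-section 140 mm long, 0.14 to 0.22 kg, lying right way up on the bench: flange flat down, upstand upright. The flange is a flat plate 3 mm thick that runs 80 mm forward (+x) from the upstand's foot. Origin at the heel point, same axes
- roof_board: Plywood board of a small nesting-box roof fixed to the bench, 280 mm up the slope, 260 wide, 15 thick, pitched 10 degrees, low end towards the robot. Origin on its top face under the middle of the middle shingle's lower (butt) edge, 60 mm above the bench. Axes: x up the slope, y across, z square to the board. Bare from x = -125 mm to 0; the lower course, three shingles side by side, from x = 0 upwards
- butt (a point): Middle of the middle shingle's butt edge, at its underside, 10 mm above the board; axes as the board's when down. All three shingles are wood, 9 mm thick; under them is an open slot 10 mm high, 85 mm deep to a batten. The middle one is 156 mm wide, 118 mm up the slope, 0.15 kg; the outer two are fixed, and a second fixed course laps their top ends
- shingle (a joint): Lift of the middle shingle about its upper edge (rad): 0 lying down, growing as the butt is lifted (0.05 is 6 mm at the butt); it rests down by its own weight alone
- screwdriver_grip (a point): Screwdriver lying on the bench, on the robot's side of the flashing, about 200 mm long; point on the handle. Leave alone
- round_block_center (a point): Upright round wooden block, 56 mm diameter, 75 mm high, beyond the flashing; its centre. Leave alone
- bolt: Bolt standing on its 28 mm head, 55 mm high, beyond the flashing; origin under the head. Leave alone

How it is judged:
On the way:
1. the flashing's front edge has gone at least 8 mm under the middle shingle (x of edge in the frame of roof_board above 0.008 m and z of edge in the frame of roof_board between -0.003 and 0.01 m and y of edge in the frame of roof_board between -0.04 and 0.04 m).
At the end, for the whole second after the job is handed in: Flashing's front edge 25 to 50 mm under the middle shingle, within 25 mm of its middle and 0.12 rad of square; edge and heel within 4 mm of the board; fingers grip it (over 3 N) and it bears on the board with over 5 N (weight about 2 N); shingle down (under 0.03 rad), flashing still (x of edge in the frame of roof_board between 0.025 and 0.05 m and y of edge in the frame of roof_board between -0.025 and 0.025 m and z of edge in the frame of roof_board between -0.003 and 0.004 m and z of heel in the frame of roof_board between -0.003 and 0.004 m and angle between the y axis of edge and the y axis of roof_board, either way round below 0.12 rad and contact force between flashing and roof_board above 5 N and contact force between the fingers and flashing above 3 N and value of joint shingle below 0.03 rad and linear speed of flashing below 0.02 m/s); the arm keeps its last pose, push and grip.
It fails at once if the shingle is lifted (over 0.05 rad, 6 mm at its butt) (value of joint shingle above 0.05 rad).
It fails at once if the screwdriver, round block or bolt is moved by over 30 mm (distance of any of screwdriver_grip, round_block_center, bolt from where it was at the start of the episode above 0.03 m).
It also fails if it takes over 45 s, if anything falls off the work surface, if the arm or the gripper's body presses on something with over 40 N, if the wrist force passes 120 N, or if a joint passes its speed limit or range.

## Working session

There is one attempt and no reset: what is moved stays moved. The work goes in short steps, each a Python script; the robot and the scene stay as the last script left them, time stands still between calls to the robot, and variables do not carry over. Pictures are saved under pics/ and viewed, and the job is handed in when it is done.

```bash
ls; mkdir -p pics; cat > h.py <<'E'
from station import *
import numpy as np, cv2
from scipy.spatial.transform import Rotation as R
def att(c):
    a=np.array(c["attitude"],float)
    return a if a.shape==(3,3) else R.from_rotvec(a).as_matrix() if a.size==3 else R.from_quat(a).as_matrix()
def ray(c,px):
    p=cv2.undistortPoints(np.array([[px]],float),np.array(c["mtx"]),np.array([c["k1"],0,0,0,0.]))[0,0]
    return np.array([p[0],p[1],1.])
def pt(c,px,d=None):
    if d is None:
        u,v=int(round(px[0])),int(round(px[1])); w=c["depth"][max(v-1,0):v+2,max(u-1,0):u+2]; w=w[w>0]
        d=np.median(w) if w.size else np.nan
    return np.array(c["xyz"])+att(c)@(ray(c,px)*d)
def ptz(c,px,z):
    r=att(c)@ray(c,px); o=np.array(c["xyz"]); return o+r*(z-o[2])/r[2]
def save(c,n): cv2.imwrite("pics/"+n,c["frame"][:,:,::-1])
E
python3 - <<'E'
from h import *
for n in ["scene","side","wrist"]:
    c=viewer.capture(n); save(c,n+"0.png"); print(n,c["xyz"],c["attitude"],c["mtx"],c["k1"])
    for q in ["grip","edge","heel","butt","roof_board","screwdriver_grip","round_block_center","bolt"]:
        try:
            for r in models.pinpoint(q,n)[:2]: print(q,round(r["score"],2),np.round(r["at"]),np.round(pt(c,r["at"]),3))
        except Exception as e: print(q,e)
print(get_time(),get_tool_pos(),get_eef_rot(),get_width())
E
```

```text
pics
scene [1.27649202 0.23351409 0.56776421] [-1.39092053 -1.93593394  1.04467553] [[399.41353654   0.         271.07717997]
 [  0.         399.41353654 210.056583  ]
 [  0.           0.           1.        ]] 0.00952733490523877
grip 0.91 [375. 242.] [0.575 0.216 0.03 ]
edge 0.6 [391. 278.] [0.641 0.259 0.   ]
heel 0.6 [373. 251.] [0.574 0.214 0.006]
heel 0.41 [381. 296.] [0.706 0.245 0.009]
butt 0.94 [196. 183.] [ 0.54  -0.225  0.079]
roof_board 0.57 [190. 187.] [ 0.568 -0.224  0.085]
screwdriver_grip 0.84 [344. 209.] [0.459 0.129 0.024]
round_block_center 0.68 [437. 294.] [0.726 0.333 0.062]
bolt 0.66 [381. 297.] [0.707 0.245 0.008]
side [ 0.27660088 -0.87251703  0.69214594] [-2.12290007  0.34509835 -0.21616692] [[495.36888195   0.         278.6829237 ]
 [  0.         495.36888195 206.67178558]
 [  0.           0.           1.        ]] 0.016219297032913384
grip 0.77 [245. 185.] [0.571 0.204 0.041]
edge 0.65 [267. 184.] [ 0.648  0.259 -0.001]
heel 0.96 [246. 196.] [0.573 0.201 0.009]
butt 0.95 [290. 291.] [ 0.527 -0.248  0.079]
roof_board 0.63 [287. 293.] [ 0.528 -0.234  0.06 ]
roof_board 0.59 [265. 184.] [0.641 0.253 0.004]
screwdriver_grip 0.94 [207. 216.] [0.451 0.119 0.022]
round_block_center 0.94 [275. 158.] [0.69  0.309 0.048]
bolt 0.57 [286. 184.] [0.697 0.235 0.006]
wrist [ 0.22603122 -0.53508708  0.37408364] [ 2.26675937 -1.75338818 -0.29087214] [[362.82930999   0.         285.43460394]
 [  0.         362.82930999 207.03197306]
 [  0.           0.           1.        ]] -0.06421433795896625
1.35 [ 0.14493416 -0.55648618  0.24532989] [-0.26711972  2.08556415 -2.08580073] 0.998590135091816
```

View pics/scene0.png

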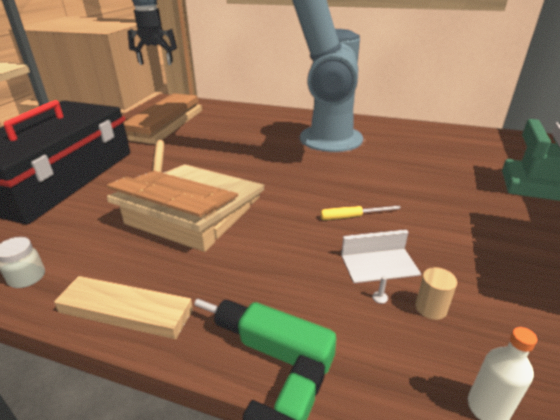

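View pics/side0.png

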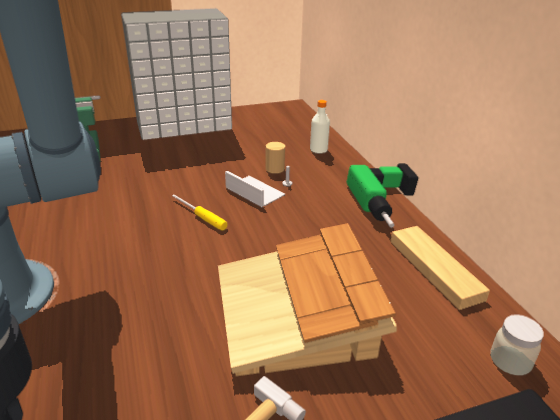

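The scene picture shows the flashing with its upstand at about (342–407, 237–255), towards the robot. The screwdriver is at (360,211), the block at (437,294) and the bolt at (381,296). The side picture shows the roof with the butt edge running from about (278,248) to (303,335). Next I'll look at both from the wrist camera.

```bash
python3 - <<'E'
from h import *
M=R.from_rotvec(get_eef_rot()).as_matrix(); print(np.round(M,3))
c=viewer.capture("wrist"); A=att(c); print(np.round(M.T@A,3), M.T@(np.array(c["xyz"])-get_tool_pos()))
# tool: y down, z = opening.  
def ori(zdir):
    z=np.array(zdir,float); z/=np.linalg.norm(z); y=np.array([0,0,-1.]); return R.from_matrix(np.c_[np.cross(y,z),y,z]).as_rotvec()
for p in ([0.43,-0.235,0.36],[0.52,0.2,0.30]):
    for s in (1,-1):
        q=solver.inverse_kinematics(p,ori([s,0,0])); print(p,s,q)
E
```

```text
[[-0.968  0.     0.252]
 [-0.252 -0.    -0.968]
 [-0.    -1.     0.   ]]
[[ 0.001  0.946  0.324]
 [-0.001 -0.324  0.946]
 [ 1.    -0.001  0.001]] [-0.08388271 -0.12871899 -0.00025634]
[0.43, -0.235, 0.36] 1 [-6.29699983e-01  1.99006724e-01  1.32429759e-01  1.50421936e+00
  4.44089210e-16  9.41096344e-01]
[0.43, -0.235, 0.36] -1 [-0.62969998  0.19900672  0.13242976  1.50421936  0.         -2.20049631]
[0.52, 0.2, 0.3] 1 [0.25331108 0.33396349 0.15867809 1.39551094 0.         1.82410741]
[0.52, 0.2, 0.3] -1 [ 0.25331108  0.33396349  0.15867809  1.39551094  0.         -1.31748525]
```

```bash
cat >> h.py <<'E'
def ori(zdir):
    z=np.array(zdir,float); z/=np.linalg.norm(z); y=np.array([0,0,-1.]); return R.from_matrix(np.c_[np.cross(y,z),y,z]).as_rotvec()
E
python3 - <<'E'
from h import *
import pickle
t=get_time()
manip.move_ptp([0.46,-0.235,0.36],ori([1,0,0])); print(get_time()-t)
def look(n):
    c=viewer.capture("wrist"); save(c,n+".png"); pickle.dump(c,open(n+".pkl","wb"))
    for q in ["grip","edge","heel","butt","roof_board","screwdriver_grip","round_block_center","bolt"]:
        for r in models.pinpoint(q,"wrist")[:2]: print(n,q,round(r["score"],2),np.round(r["at"]),np.round(pt(c,r["at"]),4))
look("wroof")
manip.move_ptp([0.54,0.19,0.30],ori([1,0,0])); print(get_time()-t)
look("wfl"); print(get_time())
E
```

```text
1.7000000000000002
wroof butt 0.63 [348. 159.] [ 0.5319 -0.2344  0.0791]
wroof roof_board 0.6 [344. 157.] [ 0.5296 -0.2353  0.0602]
3.7582999999999998
wfl grip 0.76 [314. 142.] [0.5704 0.2144 0.0502]
wfl grip 0.74 [378. 101.] [6.471e-01 2.539e-01 5.000e-04]
wfl edge 0.63 [378. 102.] [ 6.476e-01  2.532e-01 -1.000e-04]
wfl heel 0.9 [312. 138.] [0.5685 0.2188 0.0502]
wfl screwdriver_grip 0.6 [217. 206.] [0.4599 0.1353 0.0247]
wfl round_block_center 0.81 [446.  17.] [0.6852 0.3313 0.0754]
wfl round_block_center 0.53 [218. 205.] [0.4612 0.1363 0.0241]
wfl bolt 0.73 [427. 113.] [0.6989 0.2416 0.0168]
5.6083
```

View pics/wroof.png

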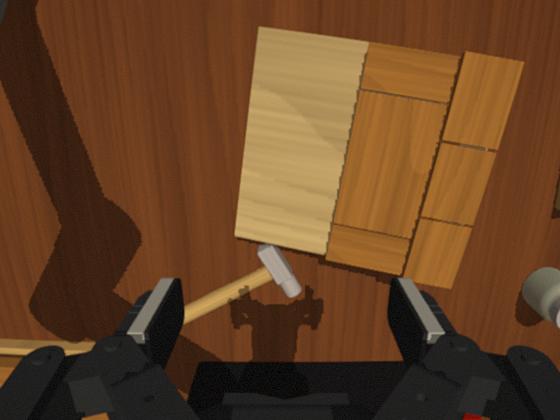

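View pics/wfl.png

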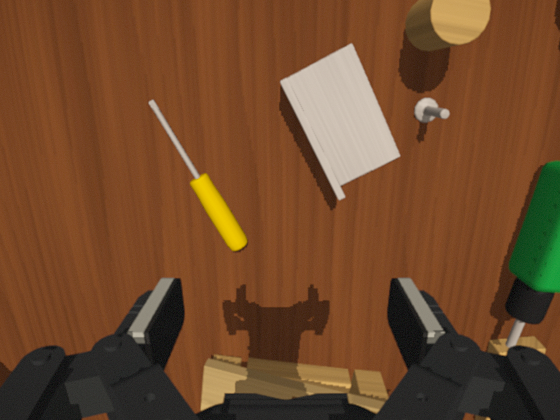

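```bash
cat > m.py <<'E'
from h import *
import pickle
def cloud(c):
    v,u=np.mgrid[0:420,0:560]; p=cv2.undistortPoints(np.stack([u,v],-1).reshape(-1,1,2).astype(float),np.array(c["mtx"]),np.array([c["k1"],0,0,0,0.]))[:,0]
    d=c["depth"].reshape(-1,1); P=np.c_[p,np.ones(len(p))]*d
    return (P@att(c).T+np.array(c["xyz"])).reshape(420,560,3)
E
python3 - <<'E'
from m import *
c=pickle.load(open("wroof.pkl","rb")); P=cloud(c)
m=np.zeros((420,560),np.uint8); cv2.fillConvexPoly(m,np.array([[268,45],[350,55],[318,230],[248,225]]),1)
Q=P[(m>0)&(c["depth"]>0)]; ctr=Q.mean(0); n=np.linalg.svd(Q-ctr,full_matrices=False)[2][2]; n*=np.sign(n[2])
print("n",n,"pitch",np.degrees(np.arccos(n[2])),"yaw",np.degrees(np.arctan2(-n[1],-n[0])),"rms",np.std((Q-ctr)@n))
H=(P-ctr)@n; 
x=-np.array([n[0],n[1],0]);x-=n*(x@n);x/=np.linalg.norm(x);y=np.cross(n,x)
# shingle
m2=np.zeros_like(m); cv2.fillConvexPoly(m2,np.array([[370,100],[440,110],[405,225],[345,220]]),1)
print("shingle h",np.percentile(H[m2>0],[5,50,95]))
# shingle butt: per row find transition in H near
b=[];lo=[]
for r in range(45,255):
    u=np.where((H[r,230:420]>0.012)&(H[r,230:420]<.03))[0]
    if len(u): b.append(P[r,230+u[0]])
    u=np.where(abs(H[r,200:300])<0.004)[0]
    if len(u): lo.append(P[r,200+u[0]])
for nm,b in(("butt",np.array(b)),("low",np.array(lo))):
    X=(b-ctr)@x;Y=(b-ctr)@y
    k=np.ones(len(X),bool)
    for _ in range(5):
        f=np.polyfit(Y[k],X[k],1); k=abs(X-np.polyval(f,Y))<.003
    print(nm,"slope",f,"n",k.sum(),"Yrange",Y[k].min(),Y[k].max(), "rms",np.std((X-np.polyval(f,Y))[k]))
def onplane(px,h):
    r=att(c)@ray(c,px);o=np.array(c["xyz"]);return o+r*((h-(o-ctr)@n)/(r@n))
for px in((360,89),(333,226),(448,102),(411,239)):
    p=onplane(px,.019); print(px,p,(p-ctr)@x,(p-ctr)@y)
for px in((259,27),(367,42),(235,237),(326,254)):
    p=onplane(px,.0); print("bd",px,p,(p-ctr)@x,(p-ctr)@y)
print("ctr",ctr,"x",x,"y",y)
c=pickle.load(open("wfl.pkl","rb")); P=cloud(c)
z=P[...,2]; box=np.zeros_like(m); cv2.fillConvexPoly(box,np.array([[270,80],[355,30],[410,155],[340,215]]),1)
for nm,k in(("up",(z>.044)&(z<.056)),("fl",(z>.0012)&(z<.0045))):
    Q=P[(box>0)&k]; rc=cv2.minAreaRect((Q[:,:2]*1000).astype(np.float32)); print(nm,len(Q),Q.mean(0),rc, np.median(Q[:,2]))
    print(cv2.boxPoints(rc))
print(np.median(z[300:330,200:380]),np.median(z[150:200,250:300]))
E
```

```text
n [-0.17177403  0.02801891  0.98473784] pitch 10.02304014962509 yaw -9.264209036392565 rms 0.0008318414721006285
shingle h [0.01759039 0.01895096 0.02035792]
butt slope [-0.01225    0.0633373] n 208 Yrange -0.1316672441666977 0.11326123226174814 rms 0.00042652597475069577
low slope [-0.01374022 -0.06172667] n 191 Yrange -0.1419098072459309 0.09712753372406509 rms 0.00044952940458796355
(360, 89) [ 0.54060668 -0.15751613  0.07894784] 0.0625519263068736 0.06791115397542331
(333, 226) [ 0.51734045 -0.31675634  0.07942026] 0.06526625370903445 -0.09299757113247363
(448, 102) [ 0.63219008 -0.16947021  0.09526344] 0.1562959452811703 0.070856762908429
(411, 239) [ 0.60894536 -0.32720263  0.09569671] 0.15878533881841772 -0.08856037468339042
bd (259, 27) [ 0.42997811 -0.08997349  0.03843393] -0.06272601339470979 0.11676299510709344
bd (367, 42) [ 0.54940825 -0.10791398  0.05977734] 0.059906161779271654 0.11828324937482068
bd (235, 237) [ 0.39139228 -0.34876614  0.03906663] -0.05909073257925317 -0.14486591596207185
bd (326, 254) [ 0.5124604  -0.36373829  0.06061131] 0.06469783782518748 -0.14015234149444866
ctr [ 0.47214375 -0.21515746  0.04935102] x [ 0.97189339 -0.15853032  0.17404418] y [1.60987330e-01 9.86956473e-01 6.93889390e-18]
up 1031 [0.56899158 0.21751648 0.05014847] ((570.6155395507812, 214.44619750976562), (7.999549865722656, 139.83517456054688), 27.12385368347168) 0.05014048782552777
[[535.17914 274.85092]
 [598.9322  150.39436]
 [606.05194 154.04147]
 [542.2989  278.49805]]
fl 8399 [0.60910629 0.23614679 0.00302571] ((612.694580078125, 222.59146118164062), (107.76826477050781, 183.04327392578125), 27.986730575561523) 0.0030892786017702734
[[522.16376 278.12418]
 [608.06    116.48666]
 [703.2254  167.05875]
 [617.32916 328.69626]]
0.00041466069771317615 0.00036392081905220475
```

```bash
cat >> h.py <<'E'
yaw=np.radians(-8.52); n=np.array([-np.sin(np.radians(10.0))*np.cos(yaw),-np.sin(np.radians(10.0))*np.sin(yaw),np.cos(np.radians(10.0))])
By=np.array([-np.sin(yaw),np.cos(yaw),0]); Bx=np.cross(By,n); B0=np.array([.5318,-.2376,.0604])
def orib(dp=0.): # tool y=-n, z=Bx ; dp extra pitch (rad) lifting the front edge
    y=-n*np.cos(dp)+Bx*np.sin(dp); z=Bx*np.cos(dp)+n*np.sin(dp); return R.from_matrix(np.c_[np.cross(y,z),y,z]).as_rotvec()
def tcp(ex,h,ey=0.): # tcp for edge at (ex,ey,h) on board
    return B0+(ex-.084)*Bx+ey*By+(h+.025)*n
def brd(p): return np.array([(p-B0)@Bx,(p-B0)@By,(p-B0)@n])
E
python3 - <<'E'
from h import *
print(n,Bx,By)
a=np.radians(27.12); o=ori([np.cos(a),np.sin(a),0]); g=np.array([.5706,.2144,.025])
qg=solver.inverse_kinematics(g,o); print(qg)
for e in((-.03,.05),(.035,0)): print(solver.inverse_kinematics(tcp(*e),orib()),tcp(*e))
t=get_time()
manip.move_ptp(g+[0,0,.09],o); print(get_wrist_force(),get_time()-t)
manip.move_linear(g,feed=.08); print(get_wrist_force(),get_tool_pos(),get_time()-t)
c=viewer.capture("wrist"); save(c,"pre.png")
fingers.clamp(80); print(get_width(),get_wrist_force(),get_time()-t)
c=viewer.capture("wrist"); save(c,"grip.png")
manip.move_linear(g+[0,0,.01],feed=.05); print(get_width(),get_wrist_force(),get_wrist_torque(),get_tool_pos(),get_time())
c=viewer.capture("side"); save(c,"grips.png")
E
```

```text
[-0.17173183  0.02572678  0.98480775] [ 0.97393962 -0.14590383  0.17364818] [0.14815463 0.98896421 0.        ]
[ 0.25538892  0.59398105 -0.16890977  0.80790551  0.          1.35285195]
[-0.68790283  0.12180044 -0.63552692  0.6632985   0.08927827  1.03831609] [ 0.407891   -0.21903745  0.11446469]
[-0.60946027  0.29083015 -0.53136645  0.59195483  0.07728565  1.11610672] [ 0.47978366 -0.22980754  0.07651143]
[ 0.77296712  0.9025026  -0.14944814] 0.7834000000000003
[1.15407144 0.51181288 0.5800424 ] [0.57119896 0.21454909 0.02567388] 2.0584
0.08532933031367124 [ 0.16897901 -0.03724488  1.23375864] 2.8000000000000007
0.08614408111573953 [ 0.03276487 -0.28694682 -1.92810369] [-0.01122095  0.03806562 -0.00811815] [0.57092556 0.21450407 0.03540831] 8.8083
```

View pics/grip.png

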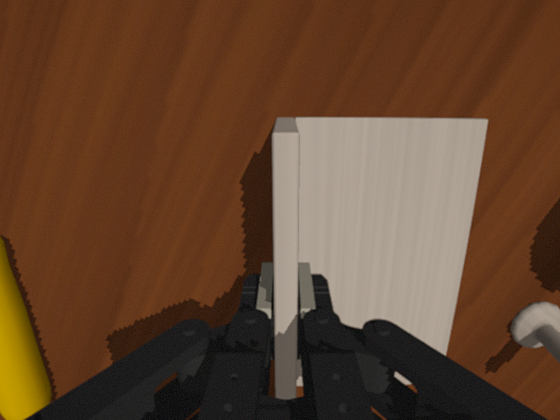

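View pics/grips.png

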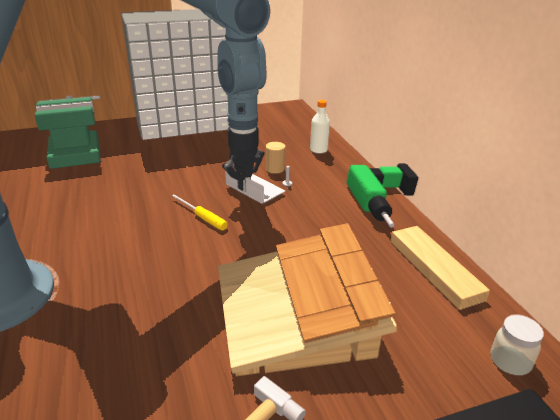

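Gripped centrally with the upstand at (286,250) between the pads, square to them. The weight reads about 1.9 N. Next I'll carry it to just above the bare board.

```bash
python3 - <<'E'
from h import *
p=get_tool_pos()
manip.move_linear(p+[0,0,.14],feed=.2)
manip.move_ptp(tcp(-.03,.09),orib()); print(get_time(),get_wrist_force(),get_wrist_torque())
manip.move_linear(tcp(-.025,.014),feed=.08); print(get_time(),get_wrist_force(),get_wrist_torque(),brd(get_tool_pos()))
print(R.from_rotvec(get_eef_rot()).as_matrix()@[0,-1,0]-n,get_width())
for k in("wrist","side","scene"):
    c=viewer.capture(k); save(c,"pl_"+k+".png")
    import pickle; pickle.dump(c,open("pl_"+k+".pkl","wb"))
print(get_time())
E
```

```text
11.4083 [ 0.32599995  0.6423487  -1.92286958] [ 0.02842107  0.24382813 -0.0332521 ]
12.5083 [ 0.42623248  0.90510201 -1.64210009] [ 0.07386788  0.15196831 -0.00574447] [-0.10861617 -0.0001758   0.03936849]
[-0.00060655  0.00044638 -0.00011773] 0.0828904950245129
12.6583
```

View pics/pl_wrist.png

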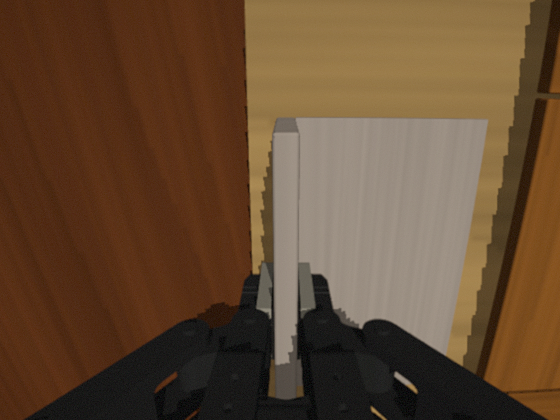

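View pics/pl_side.png

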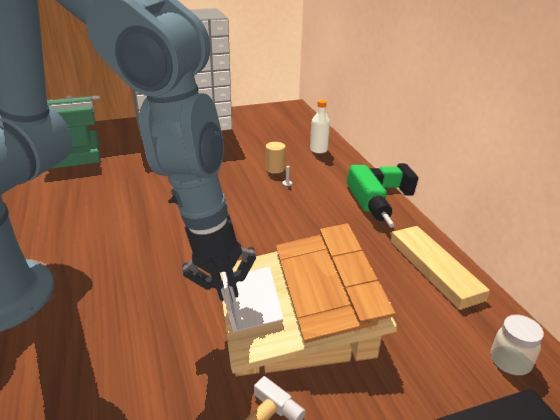

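The flashing hasn't moved in the grip: its corner is still at (486,118). It sits square over the bare board, with the butt edge to the right. I'll compare the flange plane with the board using wrist depth.

```bash
python3 - <<'E'
from m import *
c=pickle.load(open("pl_wrist.pkl","rb")); P=cloud(c)-B0
X,Y,Z=P@Bx,P@By,P@n
def fit(poly):
    m=np.zeros((420,560),np.uint8); cv2.fillConvexPoly(m,np.array(poly),1); k=(m>0)&(c["depth"]>0)
    A=np.c_[X[k],Y[k],np.ones(k.sum())]; f=np.linalg.lstsq(A,Z[k],rcond=None)[0]; print(np.round(f,4),X[k].min(),X[k].max(),Y[k].min(),Y[k].max(),np.median(Z[k]),(Z[k]-A@f).std())
fit([[310,130],[475,130],[445,290],[340,290]])
fit([[255,20],[500,20],[480,105],[255,105]])
fit([[540,110],[558,110],[558,300],[525,300]])
k=(abs(Z-.015)<.007)&(X>-.09)
for r in range(140,300,20):
    # front edge & butt
    row=Z[r]; u=[i for i in range(320,520) if .010<row[i]<.026]; 
    e=max([i for i in u if i<500]); b=[i for i in range(e+4,559) if row[i]>.014]
    print(r,e,np.round([X[r,e],Y[r,e],Z[r,e]],4), b[0] if b else None, np.round([X[r,b[0]],Y[r,b[0]],Z[r,b[0]]],4) if b else '')
i=300
print([np.round([X[r,400],Y[r,400],Z[r,400]],4).tolist() for r in range(112,126,2)])
E
```

```text
[ 0.0003 -0.0005  0.0175] -0.09828460282308517 -0.028557895166005653 -0.011464237117694906 0.06604850240069353 0.01745594261720891 0.0005999122828608465
[ 0.0003 -0.0012 -0.    ] -0.12200049736479152 -0.01456807017909976 0.07428717223652302 0.11149560641366879 -0.0001503857380629294 0.000685018769304664
[-0.0059 -0.0057  0.0191] -0.0021444511796833376 0.02886799823302223 -0.017395105872743035 0.07507903645534003 0.018913866079205616 0.0006608032572674169
140 484 [-0.0248  0.0619  0.0179] 533 [-0.001   0.0618  0.0151]
160 481 [-0.0246  0.0533  0.0177] 528 [-0.0015  0.053   0.0151]
180 477 [-0.0249  0.0445  0.0178] 525 [-0.0009  0.0439  0.015 ]
200 474 [-0.025   0.0355  0.0182] 486 [-0.1085  0.0838  0.168 ]
220 471 [-0.0245  0.0258  0.0177] 516 [-0.0012  0.0247  0.0151]
240 467 [-0.0247  0.0159  0.0177] 512 [-0.0006  0.0143  0.0145]
260 464 [-0.0243  0.0056  0.0177] 506 [-0.0014  0.0038  0.0146]
280 499 [-0.001  -0.0087  0.0121] 503 [-0.0007 -0.0072  0.0148]
[[-0.0562, 0.0715, -0.0004], [-0.0559, 0.0706, -0.0008], [-0.0564, 0.0698, 0.0008], [-0.0614, 0.0704, 0.0172], [-0.0608, 0.0694, 0.0156], [-0.0616, 0.0689, 0.0184], [-0.0615, 0.0681, 0.0183]]
```

```bash
python3 - <<'E'
from h import *
def st(s): print(s,round(get_time(),2),"F",np.round(get_wrist_force(),2),"Fn",round(float(get_wrist_force()@n),2),"M",np.round(get_wrist_torque(),2),brd(get_tool_pos()))
f0=get_wrist_force()@n; st("a")
manip.move_linear(tcp(-.02,.003),feed=.05); st("low")
for ex in(-.005,.01,.022,.036):
    manip.move_linear(tcp(ex,.003),feed=.03); st(ex)
    if np.linalg.norm(get_wrist_force())>10: print("STOP");break
for k in("wrist","side"):
    c=viewer.capture(k); save(c,"in_"+k+".png")
E
```

```text
a 12.66 F [-0.05 -0.47 -1.39] Fn -1.37 M [ 0.03  0.23 -0.01] [-0.10854069 -0.00026763  0.03950131]
low 13.05 F [ 0.28 -0.52 -1.56] Fn -1.6 M [ 0.05  0.26 -0.05] [-0.10429402  0.00023431  0.0275331 ]
-0.005 13.7 F [-0.18 -1.22 -1.99] Fn -1.96 M [0.02 0.22 0.01] [-8.90406042e-02  7.67590808e-05  2.79478116e-02]
0.01 14.35 F [ 0.15  0.07 -2.01] Fn -2.0 M [ 0.05  0.23 -0.02] [-7.40628087e-02  6.87895654e-05  2.79203668e-02]
0.022 14.9 F [-0.77  0.25 -2.06] Fn -1.89 M [0.07 0.23 0.  ] [-6.18994091e-02  2.64165419e-05  2.79650097e-02]
0.036 15.52 F [-0.26  0.37 -2.29] Fn -2.21 M [-0.    0.24  0.  ] [-4.79827037e-02  4.44567938e-05  2.79492417e-02]
```

View pics/in_wrist.png

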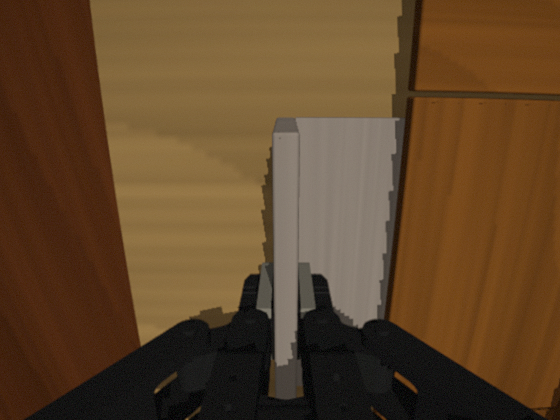

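View pics/in_side.png

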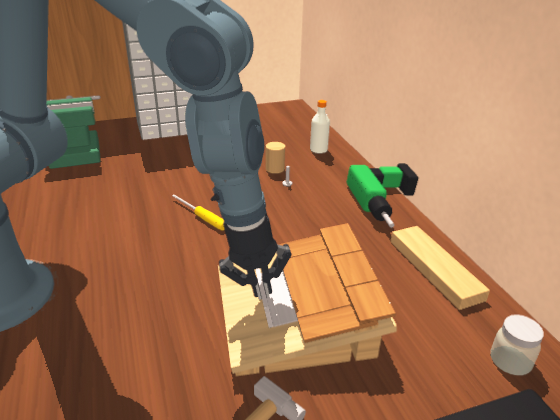

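The flange went in without touching: the butt edge crosses it at about (398,120)–(385,330) and the contact force stayed near zero. Now I'll press down in small steps.

```bash
python3 - <<'E'
from h import *
def Fn():
    v=[]
    for _ in range(6): v.append(get_wrist_force()); manip.sleep(.02)
    return np.mean(v,0)
h=.003
while h>-.006:
    h-=.0005 if h>.0005 else .0003
    manip.move_linear(tcp(.036,h),feed=.02)
    F=Fn(); f=F@n; print(round(h,4),round(f,2),np.round(F,2),np.round(get_wrist_torque(),2),np.round(brd(get_tool_pos()),4))
    if f>9 or get_time()>30: break
manip.sleep(.5); F=Fn(); print(F@n,F@Bx,F@By,get_wrist_torque(),brd(get_tool_pos()),get_width(),get_time())
c=viewer.capture("wrist"); save(c,"fin.png")
import pickle; pickle.dump(c,open("fin.pkl","wb"))
E
```

```text
0.0025 -1.44 [ 0.27  0.3  -1.42] [0.05 0.16 0.01] [-0.0481  0.      0.0275]
0.002 -1.44 [-0.18 -0.35 -1.49] [ 0.03  0.21 -0.04] [-0.048 -0.     0.027]
0.0015 -1.49 [-0.32 -0.24 -1.57] [ 0.09  0.25 -0.05] [-0.048   0.      0.0265]
0.001 -1.22 [ 0.01  0.06 -1.24] [ 0.03  0.25 -0.01] [-0.048  0.     0.026]
0.0005 -1.74 [ 0.14  0.12 -1.75] [0.05 0.22 0.02] [-0.048   0.      0.0255]
0.0002 -1.93 [ 0.21  0.27 -1.93] [0.05 0.24 0.01] [-0.048   0.      0.0252]
-0.0001 -1.6 [ 0.2  -0.05 -1.59] [ 0.05  0.22 -0.08] [-0.048  -0.      0.0249]
-0.0004 4.04 [-2.22  1.03  3.68] [ 0.2   0.5  -0.01] [-0.048  -0.      0.0249]
-0.0007 8.21 [-3.93  1.71  7.6 ] [0.34 0.64 0.01] [-0.048  -0.      0.0249]
-0.001 11.32 [-5.55  2.3  10.47] [0.4  0.81 0.03] [-0.048  -0.      0.0248]
10.842626419189534 -3.9653659911697665 1.4975471047756572 [0.40811144 0.89376763 0.01875219] [-4.79724599e-02 -2.78677787e-05  2.48506424e-02] 0.08399478862079617 19.7167
```

View pics/fin.png

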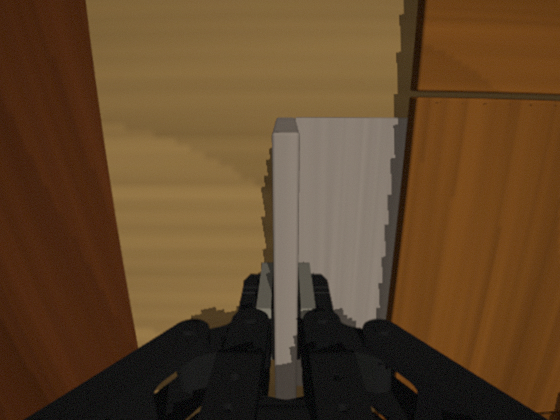

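```bash
python3 - <<'E'
from m import *
manip.move_linear(tcp(.036,-.0009),feed=.02); manip.sleep(.4)
F=np.mean([(get_wrist_force(),manip.sleep(.02))[0] for _ in range(8)],0); print("Fn",F@n,"tang",F@Bx,F@By,get_width(),brd(get_tool_pos()))
c=viewer.capture("wrist"); P=cloud(c)-B0; X,Y,Z=P@Bx,P@By,P@n
def fit(poly):
    m=np.zeros((420,560),np.uint8); cv2.fillConvexPoly(m,np.array(poly),1); k=(m>0)&(c["depth"]>0)
    A=np.c_[X[k],Y[k],np.ones(k.sum())]; print(np.round(np.linalg.lstsq(A,Z[k],rcond=None)[0],4),np.median(Z[k]))
fit([[310,130],[380,130],[370,290],[330,290]]); fit([[120,20],[380,20],[380,105],[120,105]]); fit([[425,110],[555,110],[555,330],[410,330]])
viewer.capture("side")
c=viewer.capture("side")
for q in("screwdriver_grip","round_block_center","bolt"): print(q,[(round(r["score"],2),np.round(r["at"])) for r in models.pinpoint(q,"side")[:2]])
print(get_time())
E
```

```text
Fn 9.876520550357672 tang -3.9786634637198635 1.2554012839070923 0.08241609477783877 [-4.79610636e-02 -1.36364711e-05  2.48485437e-02]
[-0.0007  0.001   0.0029] 0.002917829820740791
[ 0.0004 -0.0009 -0.0001] -0.00017408474401672537
[-0.0002 -0.0009  0.019 ] 0.018919758435290805
screwdriver_grip [(0.73, array([209., 215.]))]
round_block_center [(0.8, array([274., 158.]))]
bolt []
20.85
```

The flange top reads 2.9 mm above the board, so it lies flat. The shingle top reads 19 mm, so it is down. The distractors haven't moved, and the bolt still shows in the pictures.

```bash
python3 -c "
from h import *
manip.close_job(); print(get_time())"
```

```text
the job is handed in; nothing more can be done
the job is handed in; nothing more can be done
```

I gripped the flashing by its upstand at 80 N and slid it under the middle shingle. I then pressed it flat and handed the job in at about 21 s, still gripping. The hand-in reports no verdict.

Last checks before handing in:
- **Position:** the front edge is about 36 mm under the shingle. It is centred to within about 1 mm and within about 0.01 rad of square. This comes from the arm's pose and an earlier depth check on the bare board, because the edge itself is hidden under the shingle.
- **Flatness:** the flange's top reads 2.9 mm above the board, against its 3 mm thickness, with no measurable tilt.
- **Force:** the push at the wrist is 9.9 N into the board. Adding the flashing's weight, it bears with about 11.5 N.
- **Shingle:** its top reads 18.9 mm above the board, against 19 mm when down, so it was not lifted.
- **Objects to leave alone:** the screwdriver and round block were found within 2 pixels of where they started. In that last check the network did not report the bolt. It stood in its place in the side picture taken after the flange went in, and nothing went near it after that.

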